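# Wipe a slide cassette and hold it down in the reader slot

### The arm

A 7-joint arm with a two-finger parallel gripper is mounted at the origin on the work surface. World frame = base frame: x ahead of the robot, y to its left, z up, the work surface at z = 0. Lengths are in m, angles in rad, forces in N, time in s.
With the tool pointing down it reaches from about 0.425 to 0.925 m from the base axis. Payload 6.8 kg.
Tool frame: the origin (TCP) lies on the centre line of the jaws, within the pads' length; the fingertips stand 14 mm ahead of it and the grasp point (between the pads) lies 5 mm behind it; y points along the fingers, x is the direction in which the jaws open and shut, and the axes are right-handed (so a half turn about y gives the same grasp; the last joint's range is limited). The gripper opens to 85 mm and grips with 20 to 120 N. Pads are 22 mm wide; open, the fingers measure 114 mm over their backs; the gripper's body (76 mm by 85 mm) begins 54 mm behind the grasp point. The pads swing forward as they close: fully open they stand 13 mm farther back than shut.
Start: joints at [1.033, 0.477, 0.022, 1.555, -0.011, 1.109, -0.083], TCP at [0.281, -0.614, 0.245] pointing down, gripper open.
Joint ranges: [-2.96, 2.96], [-0.34, 2.1], [-1.41, 1.46], [0.24, 2.44], [-1.37, 4.51], [0.17, 1.92], [-2.96, 2.96]. Speed limits (rad/s): [2.39, 2.39, 3.14, 3.14, 3.14, 3.14, 3.14].

### API

Orientations are given as a rotation vector (axis times angle).
In Python, from bench import get_obs, vision, ticket gives the robot as it stands. The module is installed in compiled form; this text tells all that it offers.
- The arm moves only by the tool jog_arm, never from a script. Its argument "motion" is a list of rows, each an object of numbers: "gripper": the finger opening in mm, from 0 to 85.4; "tx", "ty", "tz": the shift along the tool's x, y, z in mm; "ax", "ay", "az": the turn, a rotation vector about the tool's x, y, z in rad. In form: [{"gripper": .., "tx": .., "ty": .., "tz": .., "ax": .., "ay": .., "az": ..}, ...]. A call has 1 to 12 rows; each row shifts and turns the commanded pose from where the row before left it, along the tool's axes as they then stand; what a row does not reach is not made up. A row lasts 1/10 s, in which the tool goes at most 50 mm and 8.59 degrees, less where a joint would pass 70% of its speed; a pose out of reach is approached as far as the arm can. A call is refused whole if a number of a shift passes 50 or a number of a turn 0.15, either way. A call with a gripper value outside its range is refused whole. The fingers move at their own pace and stop on an object; "newtons" is the grip in N (left out, the last holds). Time passes only in rows, so rows that do not move let the fingers close. It gives the time, the measured TCP pose, the force and the opening at its end, in the units of the state.
- get_obs(): the state, without advancing time (a new reading comes with each control period).
- vision.grab_frame(name): name is "scene" or "top"; returns the picture (400x640x3 uint8, red, green, blue); there is no depth.
- vision.get_calibration(name): a dict with "camera_matrix" (3x3 intrinsics, pixels), "world_from_camera" (4x4, takes a point from camera to world coordinates). Camera axes: x right, y down, z forward; pixel columns grow to the right and rows downward; lengths in m; the calibration is good to about 2 mm. A picture is of the moment at which its call begins. get_calibration takes no time and is no camera call.
- ticket.hand_in(): hands the job in, once; it reports no verdict.
The state is a dict: "clock": time; "joints": joint angles; "qvel": joint speeds; "tau": joint torques, N m; "tcp_pos": TCP position; "orientation": TCP orientation; "contact_force": force on the tool from outside, world axes, zero at the start; "moment": the same for the moment, N m; "grip_width": finger opening in m.
Only numpy, scipy, OpenCV 4.12 (cv2) and the standard library are available. Lean on these libraries where they do the work, as an engineer would, in place of code of your own. Each camera call takes 0.05 s, during which the arm holds its last target.

### The job

Take the flat white slide cassette out of its stand and wipe it on the sprung rubber blade of the wiper: set a broad side against the blade just below your grip and, pressing lightly so that the blade gives, draw the cassette upward until the blade is near its bottom edge; then give it a quarter turn and wipe a narrow side in the same way. Then pass it upright down through the slot in the top of the slide reader, press it gently against the sprung plate inside until the plate is well past half of its travel, and finish still gripping it and holding it down there. Leave the jar, the slide box and the dropper bottle alone and do not ram the cassette into the reader.

Things in the scene. Friction and masses are not known exactly. Their poses are not given: they have to be found in the camera images.
- cassette: Flat white upright slide cassette with glass slides behind its window: a smooth slab 12 mm thick (its x), 40 mm wide (its y), 110 mm tall (its z), about 0.1 kg. Origin: centre of its underside; z points up. The two broad sides face its +x and -x, the two narrow sides +y and -y; either of each pair will do. Ribbed grip: the top 36 mm; grip there across the 12 mm thickness, fingertips no lower than 65 mm above the underside.
- stand: Fixed grey block in which the cassette starts upright: 70 x 80 mm (its x, y), 25 mm tall, with a pocket 16 x 44 mm whose floor lies 5 mm above the table. Origin: centre of its underside. The cassette is lifted straight up out of it.
- wiper: Fixed bent steel bracket carrying the wiper blade. Origin: on the table in the bracket's plane of symmetry, 45 mm behind the blade's nose at rest; the base plate, 8 mm thick, reaches from 30 mm in front of the origin (its -x) to 60 mm behind it, 75 mm wide (y). The blade's nose points to its -x, the front, free to approach; the upright sheet stands behind the nose, from 10 mm behind the origin. Nothing of it is higher than 94 mm.
- blade_nose (a point): Middle of the front edge of the rubber blade, a level bar 60 mm long (the wiper's y) and 8 mm thick, 90 mm above the table and at rest 45 mm in front of the wiper's origin (its -x). It moves with the blade.
- blade (a joint): How far the blade is pushed back along the wiper's +x, 0 to 0.012 m; 0 at rest; spring 250 N/m, no preload.
- reader: Fixed slide reader, a box 130 x 150 mm (its x, y), 100 mm tall, flat on top with one slot in the middle. Origin: centre of its underside.
- slot (a point): Centre of the slot's mouth, level with the reader's top, 100 mm above the table. The slot is 14 mm wide along the reader's x and 43 mm long along its y, with a 2 mm chamfer round the mouth and a flat black outline on the top around it; its straight well is 60 mm deep. The cassette's underside meets the sprung plate 35 mm below the mouth.
- plate (a joint): How far the sprung steel plate in the well is pushed down, 0 (resting, 35 mm below the mouth) to 0.018 m (its stop). The spring pushes up with 4 N at 0 and 7.6 N at the stop, so a cassette let go is pushed up again.
- jar: Bystander: capped jar, 60 mm across, 70 mm tall. Origin: centre of its underside.
- slide_box: Bystander: wooden slide box 60 x 90 x 30 mm. Origin: centre of its underside.
- dropper: Bystander: small amber bottle 40 mm across, 85 mm tall. Origin: centre of its underside.
Mind the look-alikes: they are no part of the job. What is shaped like the wiper but green or orange is not meant.

How it is judged:
On the way, in this order (a step that is already met when the one before it is completed fails the run):
1. a broad side of the cassette presses the blade back, the blade 40 mm or more above the underside (contact force between cassette and wiper above 0.3 N and value of joint blade above 0.002 m and angle between the x axis of cassette and the x axis of wiper, either way round below 0.2 rad and angle between cassette's own z axis and vertical below 0.2 rad and z of blade_nose in the frame of cassette above 0.04 m), for 0.1 s.
2. still pressing, the blade has come to within 30 mm of the underside (contact force between cassette and wiper above 0.3 N and value of joint blade above 0.002 m and angle between the x axis of cassette and the x axis of wiper, either way round below 0.2 rad and angle between cassette's own z axis and vertical below 0.2 rad and z of blade_nose in the frame of cassette below 0.03 m), for 0.05 s.
3. turned by a quarter, a narrow side presses the blade back, the blade 40 mm or more above the underside (contact force between cassette and wiper above 0.3 N and value of joint blade above 0.002 m and angle between the y axis of cassette and the x axis of wiper, either way round below 0.2 rad and angle between cassette's own z axis and vertical below 0.2 rad and z of blade_nose in the frame of cassette above 0.04 m), for 0.1 s.
4. still pressing, the blade has come to within 30 mm of the underside (contact force between cassette and wiper above 0.3 N and value of joint blade above 0.002 m and angle between the y axis of cassette and the x axis of wiper, either way round below 0.2 rad and angle between cassette's own z axis and vertical below 0.2 rad and z of blade_nose in the frame of cassette below 0.03 m), for 0.05 s.
At the end, for the whole second after the job is handed in: The cassette stands upright (within 0.1 rad) in the reader's slot, centred within 5 mm, pressing the sprung plate down by more than 9 mm of its 18 mm, at rest and still gripped by the fingers; jar, slide box and dropper bottle within 30 mm of where they were (value of joint plate above 0.009 m and z of cassette in the frame of slot below -0.042 m and horizontal distance between cassette and slot below 0.005 m and angle between the x axis of cassette and the x axis of reader, either way round below 0.15 rad and angle between cassette's own z axis and vertical below 0.1 rad and contact force between the fingers and cassette above 2 N and contact force between cassette and reader above 1.5 N and linear speed of cassette below 0.02 m/s and distance of each of jar, slide_box, dropper from where it was at the start of the episode below 0.03 m); the arm keeps its last pose, push and grip.
It fails at once if a bystander is pushed more than 30 mm (distance of any of jar, slide_box, dropper from where it was at the start of the episode above 0.03 m).
It fails at once if the cassette is rammed into the reader with more than 45 N (contact force between cassette and reader above 45 N).
It also fails if it takes over 72 s, if anything falls off the work surface, if the arm or the gripper's body presses on something with over 40 N, if the wrist force passes 120 N, or if a joint passes its speed limit or range.

## Working session

There is one attempt and no reset: what is moved stays moved. The work goes in short steps, Python scripts to look and compute and a tool call to move; the robot and the scene stay as the last step left them, time stands still between calls to the robot, and variables do not carry over. Pictures are saved under pics/ and viewed, and the job is handed in when it is done.

Besides the shell and the picture viewer there is one more tool, called after "Call:" as name([rows], argument=value, ...), one row to a line, values as JSON. jog_arm: Moves the arm, as the interface text tells. Its arguments: {"type":"object","properties":{"motion":{"type":"array"},"newtons":{"type":"number"}},"required":["motion"]}

```bash
mkdir -p pics
python3 - <<'E'
from bench import get_obs, vision
import cv2
print(get_obs())
for n in("scene","top"):
    c=vision.get_calibration(n);print(n,c)
    f=vision.grab_frame(n);cv2.imwrite(f"pics/{n}0.png",f[:,:,::-1])
E
```

```text
{'clock': 0.0, 'joints': array([ 1.03290402,  0.47780474,  0.0223582 ,  1.55647325, -0.01152837,
        1.10928748, -0.08311376]), 'qvel': array([-2.47624339e-04, -6.29311169e-05,  1.12653918e-03, -1.94203475e-03,
       -5.37134856e-04, -1.83825766e-03, -1.43026673e-03]), 'tau': array([-1.75376795e-04, -5.96443856e+01,  1.60773341e+00, -2.81190741e+01,
        1.24327347e-02,  9.27876681e-03, -6.50831922e-07]), 'tcp_pos': array([ 0.28100491, -0.61309467,  0.24431373]), 'orientation': array([-1.38148428,  0.88828358, -0.88563224]), 'contact_force': array([ 0.56485617,  0.02792201, -0.26936168]), 'moment': array([-0.03001761, -0.00168005, -0.00373612]), 'grip_width': 0.08552906123723374}
scene {'camera_matrix': array([[514.68240023,   0.        , 320.7327197 ],
       [  0.        , 514.68240023, 196.95796771],
       [  0.        ,   0.        ,   1.        ]]), 'world_from_camera': array([[ 0.67455233,  0.55979191, -0.48126102,  1.07416384],
       [ 0.7381044 , -0.52330491,  0.42585662, -0.46962047],
       [-0.01345516, -0.64248346, -0.76618142,  0.92236394],
       [ 0.        ,  0.        ,  0.        ,  1.        ]])}
top {'camera_matrix': array([[431.94503914,   0.        , 319.5064873 ],
       [  0.        , 431.94503914, 186.36046246],
       [  0.        ,   0.        ,   1.        ]]), 'world_from_camera': array([[ 0.02994944, -0.99665504,  0.07603792,  0.47133913],
       [-0.99946179, -0.03087865, -0.01107391, -0.0034121 ],
       [ 0.01338482, -0.07566534, -0.99704343,  1.05980371],
       [ 0.        ,  0.        ,  0.        ,  1.        ]])}
```

View pics/scene0.png

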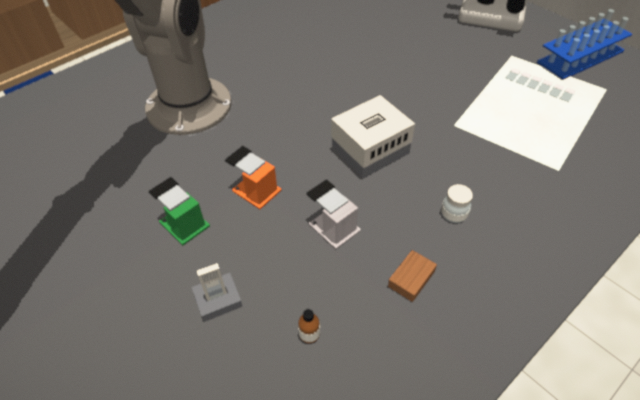

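View pics/top0.png

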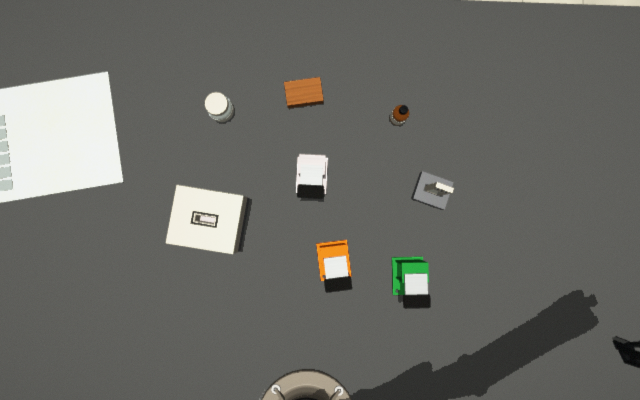

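The top view shows the cassette in its stand at (440,188), the steel wiper at (312,175) with its black blade toward the base, and the reader slot at (205,219). The scene view agrees. I'll zoom in next.

Run:
```python
import cv2,numpy as np
t=cv2.imread("pics/top0.png");s=cv2.imread("pics/scene0.png")
def crop(im,x,y,w,h,k): return cv2.resize(im[y:y+h,x:x+w],(w*k,h*k),interpolation=cv2.INTER_NEAREST)
a=np.hstack([crop(t,285,140,60,70,5),crop(t,405,160,60,70,5)]);
b=np.hstack([crop(t,160,180,100,80,4),crop(s,180,255,50,80,4)])
b=b[:,:600]
cv2.imwrite("pics/c1.png",a);cv2.imwrite("pics/c2.png",b)
cv2.imwrite("pics/c3.png",np.hstack([crop(s,300,175,66,70,6),crop(s,185,255,60,70,6)]))
```

```text
(no output)
```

View pics/c1.png

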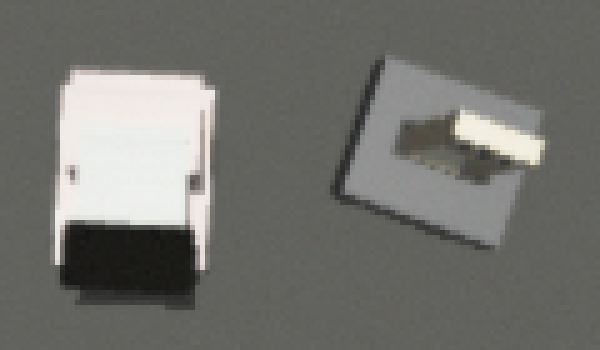

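View pics/c2.png

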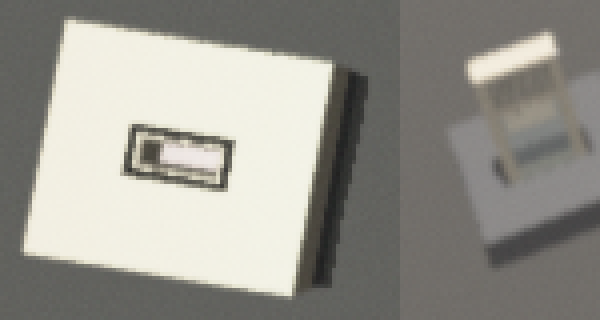

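View pics/c3.png

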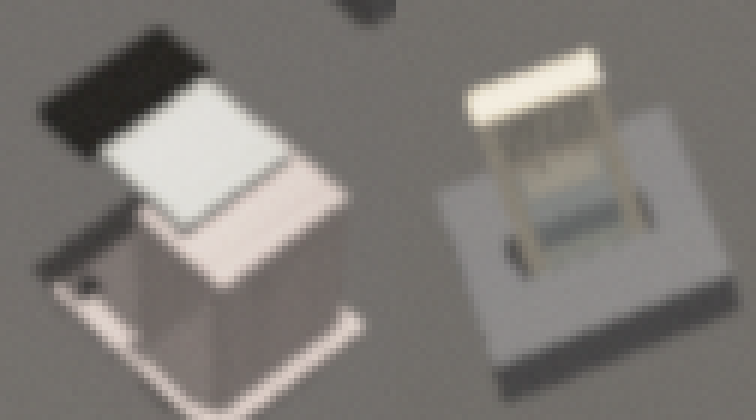

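```bash
cat > h.py <<'E'
import cv2,numpy as np
from bench import get_obs, vision
from scipy.spatial.transform import Rotation as R
def ray(n,uv,z):
    c=vision.get_calibration(n);K=c["camera_matrix"];T=c["world_from_camera"]
    uv=np.atleast_2d(uv).astype(float)
    d=np.c_[uv,np.ones(len(uv))]@np.linalg.inv(K).T@T[:3,:3].T
    o=T[:3,3];return o+d*((z-o[2])/d[:,2])[:,None]
def proj(n,P):
    c=vision.get_calibration(n);K=c["camera_matrix"];T=np.linalg.inv(c["world_from_camera"])
    p=np.atleast_2d(P)@T[:3,:3].T+T[:3,3];p=p@K.T;return p[:,:2]/p[:,2:]
def blob(im,lo,hi,roi):
    x,y,w,h=roi;m=cv2.inRange(im[y:y+h,x:x+w],lo,hi)
    n,l,st,ce=cv2.connectedComponentsWithStats(m);i=1+np.argmax(st[1:,4])
    c,_=cv2.findContours((l==i).astype(np.uint8),0,cv2.CHAIN_APPROX_NONE)
    c=max(c,key=cv2.contourArea).reshape(-1,2)+[x,y];return c
def rect(n,c,z,pad=1):
    # rectangle in world mm on plane z, contour pixel centres
    P=ray(n,c,z)[:,:2]*1000
    r=cv2.minAreaRect(P.astype(np.float32));return r
E
python3 - <<'E'
from h import *
ims={n:cv2.imread(f"pics/{n}0.png") for n in("scene","top")}
def show(tag,n,lo,hi,roi,z):
    c=blob(ims[n],np.array(lo),np.array(hi),roi);print(tag,n,len(c),rect(n,c,z),cv2.boundingRect(c.astype(np.int32)))
show("cass","top",(150,)*3,(255,)*3,(405,160,60,70),.115)
show("cass","scene",(140,)*3,(255,)*3,(190,255,40,40),.115)
show("reader","top",(170,)*3,(255,)*3,(155,180,100,80),.1)
show("outline","top",(0,)*3,(90,)*3,(185,205,40,30),.1)
show("outline","scene",(0,)*3,(110,)*3,(355,108,35,25),.1)
show("reader","scene",(190,)*3,(255,)*3,(320,90,100,80),.1)
show("blade","top",(0,)*3,(40,)*3,(290,180,45,30),.094)
show("blade","scene",(0,)*3,(60,)*3,(302,175,40,30),.094)
show("plate","top",(150,)*3,(255,)*3,(290,140,45,60),.094)
show("stand","top",(95,)*3,(150,)*3,(405,160,60,70),.025)
print("stand top in pixel sanity", ims["top"][200,440],ims["top"][230,440], ims["top"][192,312],ims["top"][199,312])
E
```

```text
cass top 41 ((551.0029296875, -288.85906982421875), (39.088653564453125, 13.545655250549316), 71.08267211914062) (436, 181, 18, 12)
cass scene 51 ((552.5479125976562, -289.49176025390625), (41.22632598876953, 14.629927635192871), 71.52286529541016) (197, 263, 23, 13)
reader top 245 ((464.53106689453125, 238.52777099609375), (149.83265686035156, 129.91378784179688), 82.49051666259766) (166, 185, 77, 69)
outline top 12 ((466.1640319824219, 253.1839141845703), (8.80858039855957, 6.648104667663574), 1.7221424579620361) (196, 216, 4, 5)Traceback (most recent call last):
  File "<stdin>", line 9, in <module>
  File "<stdin>", line 4, in show
  File "h.py", line 14, in blob
    n,l,st,ce=cv2.connectedComponentsWithStats(m);i=1+np.argmax(st[1:,4])
                                                      ~~~~~~~~~^^^^^^^^^^
    return _wrapfunc(a, 'argmax', axis=axis, out=out, **kwds)
    return bound(*args, **kwds)
ValueError: attempt to get argmax of an empty sequence
```

Run:
```python
from h import *
ims={n:cv2.imread(f"pics/{n}0.png") for n in("scene","top")}
def show(tag,n,lo,hi,roi,z):
    try: c=blob(ims[n],np.array(lo),np.array(hi),roi)
    except ValueError: print(tag,n,"none");return
    r=rect(n,c,z);b=cv2.boxPoints(r)
    e=max((b[1]-b[0],b[2]-b[1]),key=np.linalg.norm)
    print(tag,n,np.round(r[0],1),np.round(r[1],1),"long dir deg",round(np.degrees(np.arctan2(e[1],e[0]))%180,1),cv2.boundingRect(c.astype(np.int32)))
    return c
show("cass","top",(150,)*3,(255,)*3,(405,160,60,70),.115)
show("cass","scene",(140,)*3,(255,)*3,(190,255,40,40),.115)
show("reader","top",(170,)*3,(255,)*3,(155,180,100,80),.1)
show("outline","top",(0,)*3,(140,)*3,(185,205,40,30),.1)
show("outline","scene",(0,)*3,(150,)*3,(355,108,35,25),.1)
show("reader","scene",(190,)*3,(255,)*3,(320,90,100,80),.1)
c=show("blade","top",(0,)*3,(35,)*3,(290,180,45,30),.094)
print(ray("top",[[c[:,0].min(),c[:,1].max()],[c[:,0].max(),c[:,1].max()]],.09))
show("blade","scene",(0,)*3,(60,)*3,(302,175,40,30),.094)
show("plate","top",(150,)*3,(255,)*3,(290,140,45,60),.094)
show("stand","top",(95,)*3,(150,)*3,(405,160,60,70),.025)
for u in (300,305,312,320): print(u,ims["top"][180:205,u].mean(1).astype(int))
print(ims["top"][192,290:335].mean(1).astype(int))
```

```text
cass top [ 551.  -288.9] [39.1 13.5] long dir deg 71.1 (436, 181, 18, 12)
cass scene [ 552.5 -289.5] [41.2 14.6] long dir deg 71.5 (197, 263, 23, 13)
reader top [464.5 238.5] [149.8 129.9] long dir deg 82.5 (166, 185, 77, 69)
outline top [464.6 238.5] [57.7 28.2] long dir deg 82.8 (191, 211, 27, 17)
outline scene [467.2 237.1] [55.  25.1] long dir deg 82.7 (361, 114, 24, 14)
reader scene [466.9 237.2] [148.2 128.4] long dir deg 82.4 (333, 96, 81, 53)
blade top [532.5   6.4] [58.2 27.8] long dir deg 89.0 (297, 185, 27, 14)
[[ 0.51753207  0.03555441  0.09      ]
 [ 0.51931943 -0.02281791  0.09      ]]
blade scene [537.1   3. ] [26.7 58.5] long dir deg 92.7 (307, 180, 27, 21)
plate top [573.8   5. ] [68.5 87.2] long dir deg 179.1 (296, 154, 32, 40)
stand top [ 540.1 -303.6] [166.5 122. ] long dir deg 1.7 (414, 160, 51, 70)
300 [238 236 237 224  97  30  27  23  24  22  24  23  28  25  24  26  23  48
  88  85  70  91  98  97  98]
305 [237 237 236 227 134  42  25  24  25  27  26  24  26  25  26  26  27  30
  46  51  61  93  97  97  97]
312 [238 237 236 236 223  77  25  26  25  24  25  25  23  26  25  25  24  30
  40  51  64  95  96  96  96]
320 [238 237 236 235 223 103  31  23  26  24  26  26  26  26  24  25  25  26
  32  45  51  63  92  96  99]
[ 98  98  94  96  97 118 212  99  31  26  28  24  27  23  28  26  24  25
  27  26  25  24  23  25  24  24  26  27  26  25  26  24  28  42 140 222
 121  97  97  97  96  96  96  96  98]
```

```bash
cat >> h.py <<'E'
def plan(pos,yaw):
    """needed turn (tool rotvec), then shift in the turned tool frame (mm). yaw: tool x, deg (mod 180)"""
    o=get_obs();R0=R.from_rotvec(o["orientation"]);M=R0.as_matrix()
    cur=np.degrees(np.arctan2(M[1,0],M[0,0]))
    for k in(-180,0,180):
        y=np.radians(yaw+k);x=np.array([np.cos(y),np.sin(y),0]);yy=np.array([0,0,-1.]);T=R.from_matrix(np.c_[x,yy,np.cross(x,yy)])
        rv=(R0.inv()*T).as_rotvec()
        if np.linalg.norm(rv)<np.pi*0.51:
            print("yaw now %.2f -> %.2f"%(cur,yaw+k),"turn",np.round(rv,4),"shift mm then",np.round(T.inv().apply((np.array(pos)-o["tcp_pos"])*1000),1))
    print("tcp",o["tcp_pos"].round(4),"tilt deg",np.degrees(np.arccos(-M[2,1])).round(2),"F",o["contact_force"].round(2),"j7",o["joints"][6].round(3),"w",round(o["grip_width"]*1000,1),"t",round(o["clock"],2))
E
python3 -c "
from h import *
plan([.552,-.289,.17],-18.7)"
```

```text
yaw now -65.37 -> -18.70 turn [-5.000e-04 -8.146e-01 -1.700e-03] shift mm then [152.8  74.4 393.9]
tcp [ 0.281  -0.6132  0.2444] tilt deg 0.1 F [-0.55  0.33  0.95] j7 -0.083 w 85.8 t 0.1
```

Call:
jog_arm([
  {"ay": -0.136, "gripper": 85},
  {"ay": -0.136},
  {"ay": -0.136},
  {"ay": -0.136},
  {"ay": -0.136},
  {"ay": -0.135},
])

```text
schema error: expected keys gripper, tx, ty, tz, ax, ay, az
```

Call:
jog_arm([
  {"tx": 12, "tz": 32},
  {"tx": 12, "tz": 32},
  {"tx": 12, "tz": 32},
  {"tx": 12, "tz": 32},
  {"tx": 12, "tz": 32},
  {"tx": 12, "tz": 32},
  {"tx": 12, "tz": 32},
  {"tx": 12, "tz": 32},
  {"tx": 12, "tz": 32},
  {"tx": 12, "tz": 32},
  {"tx": 12, "tz": 32},
  {"tx": 12, "tz": 32},
])

```text
schema error: expected keys gripper, tx, ty, tz, ax, ay, az
```

```bash
python3 -c "
from h import *
plan([.552,-.289,.17],-18.7)"
```

```text
yaw now -65.37 -> -18.70 turn [-5.000e-04 -8.146e-01 -1.700e-03] shift mm then [152.8  74.4 393.9]
tcp [ 0.281  -0.6132  0.2444] tilt deg 0.1 F [-0.55  0.33  0.95] j7 -0.083 w 85.8 t 0.1
```

All keys are required in every row.

Call:
jog_arm([
  {"gripper": 85, "tx": 0, "ty": 0, "tz": 0, "ax": 0, "ay": -0.136, "az": 0},
  {"gripper": 85, "tx": 0, "ty": 0, "tz": 0, "ax": 0, "ay": -0.136, "az": 0},
  {"gripper": 85, "tx": 0, "ty": 0, "tz": 0, "ax": 0, "ay": -0.136, "az": 0},
  {"gripper": 85, "tx": 0, "ty": 0, "tz": 0, "ax": 0, "ay": -0.136, "az": 0},
  {"gripper": 85, "tx": 0, "ty": 0, "tz": 0, "ax": 0, "ay": -0.136, "az": 0},
  {"gripper": 85, "tx": 0, "ty": 0, "tz": 0, "ax": 0, "ay": -0.135, "az": 0},
])

```text
clock: 0.7
tcp_pos: [0.2811, -0.6133, 0.2447]
orientation: [-1.555, 0.252, -0.251]
contact_force: [-0.3, -0.5, 0.5]
grip_width: 0.085
```

Call:
jog_arm([
  {"gripper": 85, "tx": 12, "ty": 0, "tz": 32, "ax": 0, "ay": 0, "az": 0},
  {"gripper": 85, "tx": 12, "ty": 0, "tz": 32, "ax": 0, "ay": 0, "az": 0},
  {"gripper": 85, "tx": 12, "ty": 0, "tz": 32, "ax": 0, "ay": 0, "az": 0},
  {"gripper": 85, "tx": 12, "ty": 0, "tz": 32, "ax": 0, "ay": 0, "az": 0},
  {"gripper": 85, "tx": 12, "ty": 0, "tz": 32, "ax": 0, "ay": 0, "az": 0},
  {"gripper": 85, "tx": 12, "ty": 0, "tz": 32, "ax": 0, "ay": 0, "az": 0},
  {"gripper": 85, "tx": 12, "ty": 0, "tz": 32, "ax": 0, "ay": 0, "az": 0},
  {"gripper": 85, "tx": 12, "ty": 0, "tz": 32, "ax": 0, "ay": 0, "az": 0},
  {"gripper": 85, "tx": 12, "ty": 0, "tz": 32, "ax": 0, "ay": 0, "az": 0},
  {"gripper": 85, "tx": 12, "ty": 0, "tz": 32, "ax": 0, "ay": 0, "az": 0},
  {"gripper": 85, "tx": 12, "ty": 0, "tz": 32, "ax": 0, "ay": 0, "az": 0},
  {"gripper": 85, "tx": 12, "ty": 0, "tz": 32, "ax": 0, "ay": 0, "az": 0},
])

```text
clock: 1.9
tcp_pos: [0.5411, -0.2948, 0.2449]
orientation: [-1.555, 0.256, -0.255]
contact_force: [0.2, 0.4, 0.7]
grip_width: 0.0851
```

```bash
python3 -c "
from h import *
plan([.552,-.289,.17],-18.7)"
```

```text
yaw now -18.68 -> -18.70 turn [-0.      0.0003 -0.0007] shift mm then [ 8.4 74.9  8.9]
tcp [ 0.5411 -0.2948  0.2449] tilt deg 0.04 F [0.18 0.4  0.72] j7 -0.035 w 85.1 t 1.9
```

Call:
jog_arm([
  {"gripper": 85, "tx": 4.2, "ty": 15, "tz": 4.5, "ax": 0, "ay": 0, "az": 0},
  {"gripper": 85, "tx": 4.2, "ty": 15, "tz": 4.4, "ax": 0, "ay": 0, "az": 0},
  {"gripper": 85, "tx": 0, "ty": 15, "tz": 0, "ax": 0, "ay": 0, "az": 0},
  {"gripper": 85, "tx": 0, "ty": 15, "tz": 0, "ax": 0, "ay": 0, "az": 0},
  {"gripper": 85, "tx": 0, "ty": 15, "tz": 0, "ax": 0, "ay": 0, "az": 0},
  {"gripper": 85, "tx": 0, "ty": 15, "tz": 0, "ax": 0, "ay": 0, "az": 0},
  {"gripper": 85, "tx": 0, "ty": 15, "tz": 0, "ax": 0, "ay": 0, "az": 0},
  {"gripper": 85, "tx": 0, "ty": 15, "tz": 0, "ax": 0, "ay": 0, "az": 0},
  {"gripper": 85, "tx": 0, "ty": 15, "tz": 0, "ax": 0, "ay": 0, "az": 0},
  {"gripper": 85, "tx": 0, "ty": 13, "tz": 0, "ax": 0, "ay": 0, "az": 0},
  {"gripper": 85, "tx": 0, "ty": 6, "tz": 0, "ax": 0, "ay": 0, "az": 0},
  {"gripper": 85, "tx": 0, "ty": 0, "tz": 0, "ax": 0, "ay": 0, "az": 0},
])

```text
clock: 3.1
tcp_pos: [0.551, -0.2899, 0.0902]
orientation: [-1.555, 0.257, -0.254]
contact_force: [0.1, 0.6, 0.1]
grip_width: 0.0852
```

Run:
```python
from h import *
plan([.552,-.289,.091],-18.7)
ims=[vision.grab_frame(n)[:,:,::-1].copy() for n in("scene","top")]
a=cv2.resize(ims[0][230:330,160:260],(400,400),interpolation=2);b=cv2.resize(ims[1][140:240,390:490],(400,400),interpolation=2)
cv2.imwrite("pics/g1.png",np.hstack([a,b]))
```

```text
yaw now -18.67 -> -18.70 turn [-0.0002  0.0005 -0.0017] shift mm then [ 0.7 -0.8  1.2]
tcp [ 0.551  -0.2899  0.0902] tilt deg 0.1 F [0.11 0.57 0.14] j7 -0.107 w 85.2 t 3.1
```

View pics/g1.png

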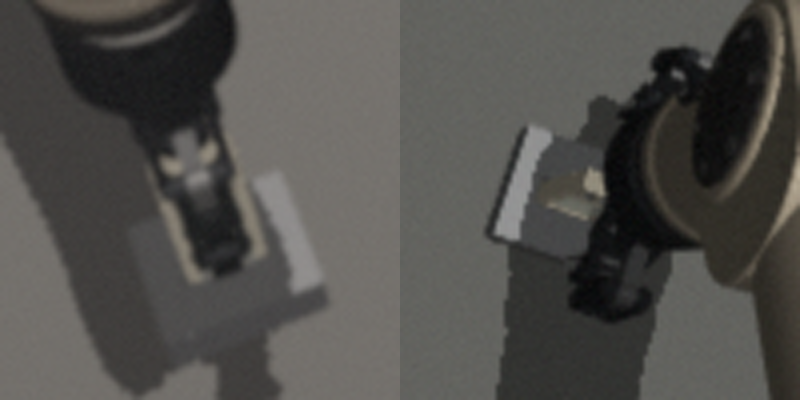

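The fingers straddle the cassette. I'll close gently and then tighten.

Call:
jog_arm([
  {"gripper": 30, "tx": 0, "ty": 0, "tz": 1, "ax": 0, "ay": 0, "az": 0},
  {"gripper": 30, "tx": 0, "ty": 0, "tz": 0, "ax": 0, "ay": 0, "az": 0},
  {"gripper": 30, "tx": 0, "ty": 0, "tz": 0, "ax": 0, "ay": 0, "az": 0},
  {"gripper": 30, "tx": 0, "ty": 0, "tz": 0, "ax": 0, "ay": 0, "az": 0},
  {"gripper": 18, "tx": 0, "ty": 0, "tz": 0, "ax": 0, "ay": 0, "az": 0},
  {"gripper": 8, "tx": 0, "ty": 0, "tz": 0, "ax": 0, "ay": 0, "az": 0},
  {"gripper": 8, "tx": 0, "ty": 0, "tz": 0, "ax": 0, "ay": 0, "az": 0},
  {"gripper": 8, "tx": 0, "ty": 0, "tz": 0, "ax": 0, "ay": 0, "az": 0},
], newtons=20)

```text
clock: 4.0
tcp_pos: [0.5518, -0.2893, 0.0914]
orientation: [-1.556, 0.256, -0.256]
contact_force: [-0.8, -0.0, 1.7]
grip_width: 0.0118
```

Call:
jog_arm([
  {"gripper": 5, "tx": 0, "ty": 0, "tz": 0, "ax": 0, "ay": 0, "az": 0},
  {"gripper": 5, "tx": 0, "ty": 0, "tz": 0, "ax": 0, "ay": 0, "az": 0},
  {"gripper": 5, "tx": 0, "ty": 0, "tz": 0, "ax": 0, "ay": 0, "az": 0},
  {"gripper": 5, "tx": 0, "ty": 0, "tz": 0, "ax": 0, "ay": 0, "az": 0},
], newtons=60)

```text
clock: 4.4
tcp_pos: [0.5519, -0.2893, 0.0915]
orientation: [-1.556, 0.256, -0.256]
contact_force: [-0.5, 0.5, 2.6]
grip_width: 0.0111
```

Call:
jog_arm([
  {"gripper": 5, "tx": 0, "ty": -5, "tz": 0, "ax": 0, "ay": 0, "az": 0},
  {"gripper": 5, "tx": 0, "ty": -10, "tz": 0, "ax": 0, "ay": 0, "az": 0},
  {"gripper": 5, "tx": 0, "ty": -15, "tz": 0, "ax": 0, "ay": 0, "az": 0},
  {"gripper": 5, "tx": 0, "ty": -15, "tz": 0, "ax": 0, "ay": 0, "az": 0},
  {"gripper": 5, "tx": 0, "ty": -15, "tz": 0, "ax": 0, "ay": 0, "az": 0},
  {"gripper": 5, "tx": 0, "ty": -15, "tz": 0, "ax": 0, "ay": 0, "az": 0},
  {"gripper": 5, "tx": 0, "ty": -15, "tz": 0, "ax": 0, "ay": 0, "az": 0},
  {"gripper": 5, "tx": 0, "ty": -15, "tz": 0, "ax": 0, "ay": 0, "az": 0},
  {"gripper": 5, "tx": 0, "ty": -10, "tz": 0, "ax": 0, "ay": 0, "az": 0},
  {"gripper": 5, "tx": 0, "ty": 0, "tz": 0, "ax": 0, "ay": 0, "az": 0},
])

```text
clock: 5.4
tcp_pos: [0.5527, -0.2896, 0.2082]
orientation: [-1.556, 0.254, -0.258]
contact_force: [0.4, 0.7, -1.5]
grip_width: 0.0113
```

Run:
```python
from h import *
plan([.47,.006,.206],-1)
f=vision.grab_frame("scene")[:,:,::-1].copy()
cv2.imwrite("pics/g2.png",cv2.resize(f[180:330,150:350],(800,600),interpolation=2))
o=get_obs();print(proj("scene",[o["tcp_pos"]+[0,0,-.086]]),proj("scene",[o["tcp_pos"]]))
```

```text
yaw now -18.69 -> -1.00 turn [ 0.0008 -0.3087  0.0029] shift mm then [-87.9   2.2 294.1]
tcp [ 0.5527 -0.2896  0.2082] tilt deg 0.17 F [ 0.41  0.71 -1.53] j7 -0.064 w 11.3 t 5.4
[[206.89666987 267.06520713]] [[197.65500633 239.87742828]]
```

View pics/g2.png

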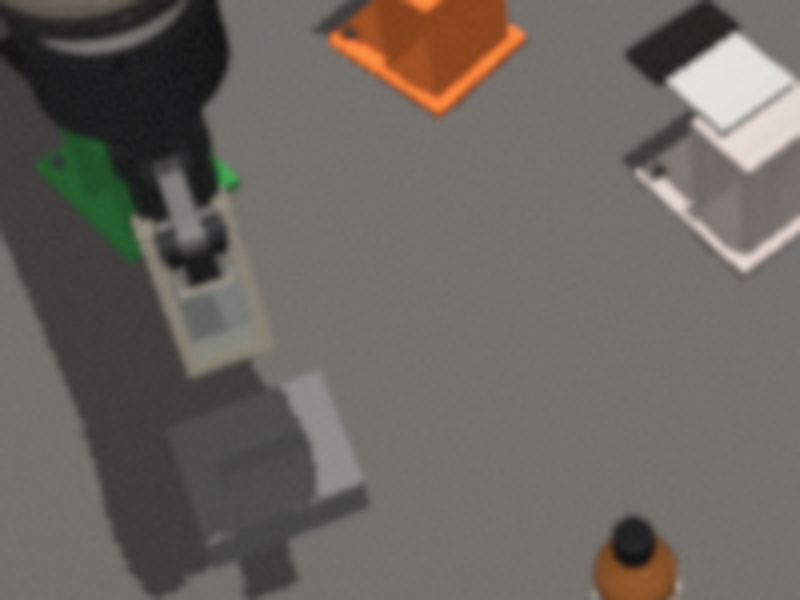

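Call:
jog_arm([
  {"gripper": 5, "tx": 0, "ty": 0, "tz": 0, "ax": 0, "ay": -0.103, "az": 0.001},
  {"gripper": 5, "tx": 0, "ty": 0, "tz": 0, "ax": 0, "ay": -0.103, "az": 0.001},
  {"gripper": 5, "tx": 0, "ty": 0, "tz": 0, "ax": 0, "ay": -0.103, "az": 0.001},
  {"gripper": 5, "tx": -5, "ty": 0, "tz": 15, "ax": 0, "ay": 0, "az": 0},
  {"gripper": 5, "tx": -10, "ty": 0, "tz": 35, "ax": 0, "ay": 0, "az": 0},
  {"gripper": 5, "tx": -10, "ty": 0, "tz": 35, "ax": 0, "ay": 0, "az": 0},
  {"gripper": 5, "tx": -10, "ty": 0, "tz": 35, "ax": 0, "ay": 0, "az": 0},
  {"gripper": 5, "tx": -10, "ty": 0, "tz": 35, "ax": 0, "ay": 0, "az": 0},
  {"gripper": 5, "tx": -15, "ty": 0, "tz": 40, "ax": 0, "ay": 0, "az": 0},
  {"gripper": 5, "tx": -15, "ty": 0, "tz": 40, "ax": 0, "ay": 0, "az": 0},
  {"gripper": 5, "tx": -10, "ty": 0, "tz": 40, "ax": 0, "ay": 0, "az": 0},
  {"gripper": 5, "tx": -3, "ty": 0, "tz": 19, "ax": 0, "ay": 0, "az": 0},
])

```text
clock: 6.65
tcp_pos: [0.4663, 0.0107, 0.2064]
orientation: [-1.57, 0.015, -0.008]
contact_force: [0.3, -0.4, -0.8]
grip_width: 0.0116
```

Call:
jog_arm([
  {"gripper": 5, "tx": 0, "ty": 0, "tz": 0, "ax": 0, "ay": 0, "az": 0},
])

```text
clock: 6.75
tcp_pos: [0.4671, 0.0103, 0.2065]
orientation: [-1.569, 0.013, -0.008]
contact_force: [-0.2, 0.8, -1.4]
grip_width: 0.0117
```

Run:
```python
from h import *
plan([.47,.006,.126],-1)
ims=[vision.grab_frame(n)[:,:,::-1].copy() for n in("scene","top")]
a=cv2.resize(ims[0][130:250,240:360],(400,400),interpolation=2);b=cv2.resize(ims[1][130:250,260:380],(400,400),interpolation=2)
cv2.imwrite("pics/g3.png",np.hstack([a,b]))
cv2.imwrite("pics/g3s.png",ims[0]);cv2.imwrite("pics/g3t.png",ims[1])
```

```text
yaw now -0.76 -> -1.00 turn [-0.0013  0.0042 -0.0037] shift mm then [ 3.  80.5 -4.3]
tcp [0.4671 0.0103 0.2065] tilt deg 0.22 F [-0.22  0.81 -1.36] j7 -0.3 w 11.7 t 6.75
```

View pics/g3.png

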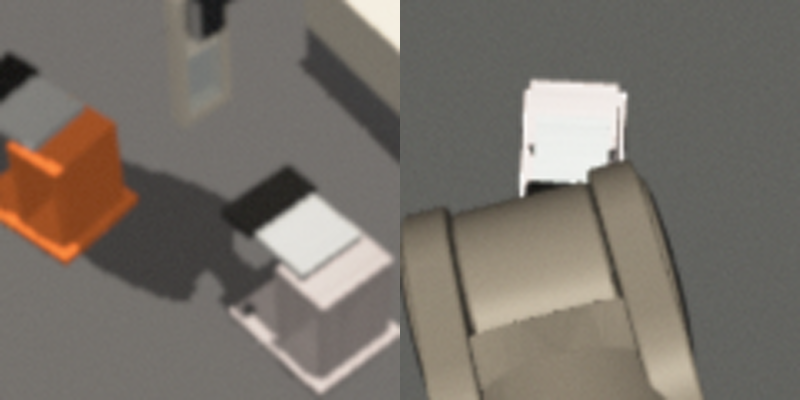

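Call:
jog_arm([
  {"gripper": 5, "tx": 3, "ty": 10, "tz": -4, "ax": 0, "ay": 0.004, "az": -0.003},
  {"gripper": 5, "tx": 0, "ty": 20, "tz": 0, "ax": 0, "ay": 0, "az": 0},
  {"gripper": 5, "tx": 0, "ty": 20, "tz": 0, "ax": 0, "ay": 0, "az": 0},
  {"gripper": 5, "tx": 0, "ty": 20, "tz": 0, "ax": 0, "ay": 0, "az": 0},
  {"gripper": 5, "tx": 0, "ty": 10, "tz": 0, "ax": 0, "ay": 0, "az": 0},
  {"gripper": 5, "tx": 10, "ty": 0, "tz": 0, "ax": 0, "ay": 0, "az": 0},
  {"gripper": 5, "tx": 10, "ty": 0, "tz": 0, "ax": 0, "ay": 0, "az": 0},
  {"gripper": 5, "tx": 0, "ty": 0, "tz": 0, "ax": 0, "ay": 0, "az": 0},
  {"gripper": 5, "tx": 0, "ty": 0, "tz": 0, "ax": 0, "ay": 0, "az": 0},
])

```text
clock: 7.75
tcp_pos: [0.4927, 0.0018, 0.1274]
orientation: [-1.57, 0.016, -0.018]
contact_force: [0.3, 0.0, -1.4]
grip_width: 0.0114
```

Run:
```python
from h import *
plan([.51,.006,.126],-1)
ims=[vision.grab_frame(n)[:,:,::-1].copy() for n in("scene","top")]
cv2.imwrite("pics/g4.png",cv2.resize(ims[0][150:240,265:385],(800,600),interpolation=2))
cv2.imwrite("pics/g4t.png",ims[1])
```

```text
yaw now -1.23 -> -1.00 turn [-0.0007 -0.004   0.0016] shift mm then [17.2  1.4  4.5]
tcp [0.4927 0.0018 0.1274] tilt deg 0.1 F [ 0.28  0.01 -1.43] j7 -0.379 w 11.4 t 7.75
```

View pics/g4.png

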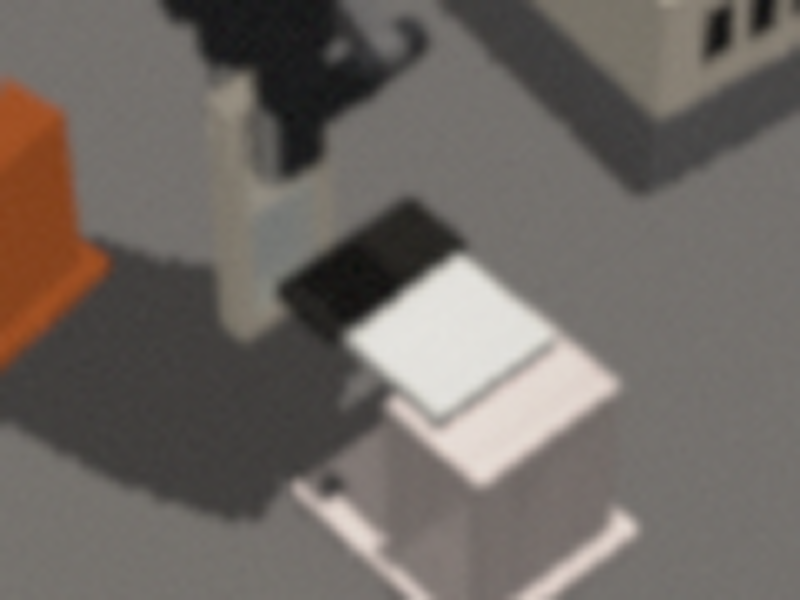

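Call:
jog_arm([
  {"gripper": 5, "tx": 5, "ty": 0, "tz": 2, "ax": 0, "ay": -0.004, "az": 0},
  {"gripper": 5, "tx": 5, "ty": 0, "tz": 2, "ax": 0, "ay": 0, "az": 0},
  {"gripper": 5, "tx": 4, "ty": 0, "tz": 0, "ax": 0, "ay": 0, "az": 0},
  {"gripper": 5, "tx": 2, "ty": 0, "tz": 0, "ax": 0, "ay": 0, "az": 0},
  {"gripper": 5, "tx": 0, "ty": 0, "tz": 0, "ax": 0, "ay": 0, "az": 0},
  {"gripper": 5, "tx": 0, "ty": 0, "tz": 0, "ax": 0, "ay": 0, "az": 0},
])

```text
clock: 8.45
tcp_pos: [0.5076, 0.0054, 0.1266]
orientation: [-1.57, 0.014, -0.013]
contact_force: [-0.4, -0.5, 0.1]
grip_width: 0.0112
```

Run:
```python
from h import *
plan([.518,.006,.126],-1)
F=[]
for k in range(4):
    im=vision.grab_frame("scene")[:,:,::-1].copy(); F.append(get_obs()["contact_force"])
print(np.array(F).round(2),np.mean(F,0))
cv2.imwrite("pics/g5s.png",im)
cv2.imwrite("pics/g5.png",cv2.resize(im[150:240,265:385],(800,600),interpolation=2))
```

```text
yaw now -0.97 -> -1.00 turn [-0.0004  0.0004 -0.0003] shift mm then [10.4  0.6  0.8]
tcp [0.5076 0.0054 0.1266] tilt deg 0.03 F [-0.42 -0.48  0.09] j7 -0.383 w 11.2 t 8.45
[[ 0.71 -0.57 -0.6 ]
 [ 0.22 -0.6  -1.2 ]
 [-0.34  0.53  0.01]
 [-0.54  0.01 -1.07]] [ 0.01243819 -0.1594643  -0.71564315]
```

View pics/g5.png

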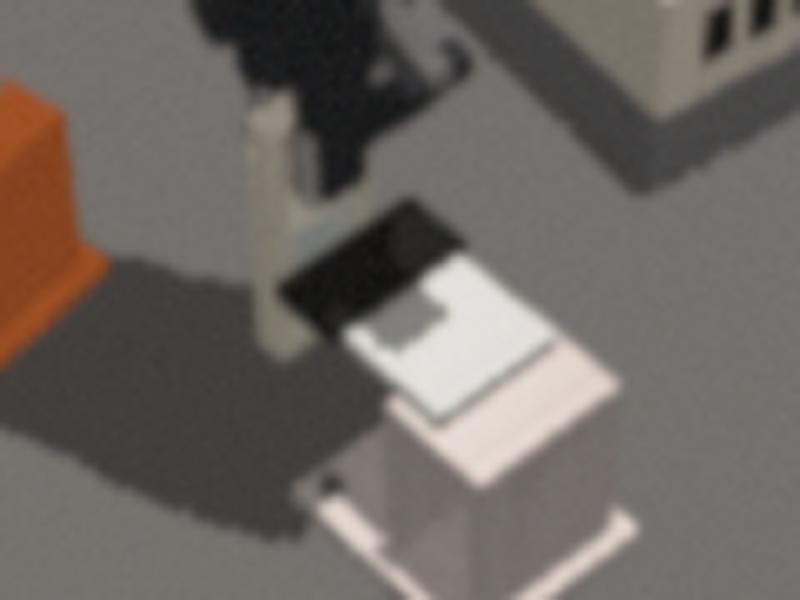

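Call:
jog_arm([
  {"gripper": 5, "tx": 2, "ty": 0, "tz": 0, "ax": 0, "ay": 0, "az": 0},
  {"gripper": 5, "tx": 2, "ty": 0, "tz": 0, "ax": 0, "ay": 0, "az": 0},
  {"gripper": 5, "tx": 2, "ty": 0, "tz": 0, "ax": 0, "ay": 0, "az": 0},
  {"gripper": 5, "tx": 2, "ty": 0, "tz": 0, "ax": 0, "ay": 0, "az": 0},
  {"gripper": 5, "tx": 2, "ty": 0, "tz": 0, "ax": 0, "ay": 0, "az": 0},
  {"gripper": 5, "tx": 1, "ty": 0, "tz": 0, "ax": 0, "ay": 0, "az": 0},
  {"gripper": 5, "tx": 0, "ty": 0, "tz": 0, "ax": 0, "ay": 0, "az": 0},
  {"gripper": 5, "tx": 0, "ty": 0, "tz": 0, "ax": 0, "ay": 0, "az": 0},
])

```text
clock: 9.45
tcp_pos: [0.5185, 0.0052, 0.1266]
orientation: [-1.57, 0.014, -0.013]
contact_force: [-1.3, 0.6, -0.7]
grip_width: 0.0115
```

Run:
```python
from h import *
plan([.518,.006,.126],-1)
F=[]
for k in range(8):
    im=vision.grab_frame("scene")[:,:,::-1].copy(); F.append(get_obs()["contact_force"])
print(np.mean(F,0))
cv2.imwrite("pics/g6s.png",im)
cv2.imwrite("pics/g6.png",cv2.resize(im[150:240,265:385],(800,600),interpolation=2))
```

```text
yaw now -0.98 -> -1.00 turn [-0.0003  0.0004 -0.0004] shift mm then [-0.6  0.6  0.8]
tcp [0.5185 0.0052 0.1266] tilt deg 0.03 F [-1.33  0.6  -0.7 ] j7 -0.382 w 11.5 t 9.45
[-1.09663078  0.14828689 -1.17476878]
```

View pics/g6.png

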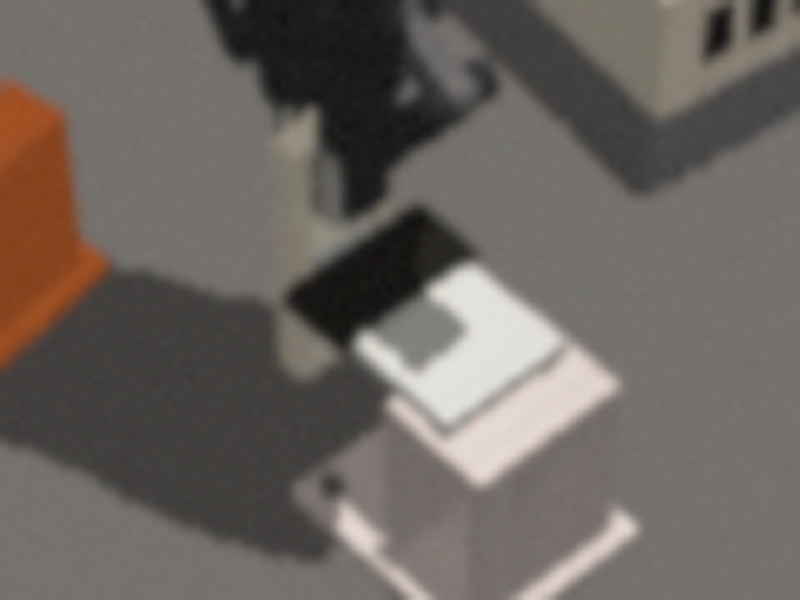

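The blade has visibly shifted back, and Fx ≈ -1.1 N means about 4.4 mm of deflection. I'll press 1 mm more and draw upward.

Call:
jog_arm([
  {"gripper": 5, "tx": 1, "ty": 0, "tz": 0, "ax": 0, "ay": 0, "az": 0},
  {"gripper": 5, "tx": 0, "ty": -3, "tz": 0, "ax": 0, "ay": 0, "az": 0},
  {"gripper": 5, "tx": 0, "ty": -3, "tz": 0, "ax": 0, "ay": 0, "az": 0},
  {"gripper": 5, "tx": 0, "ty": -3, "tz": 0, "ax": 0, "ay": 0, "az": 0},
  {"gripper": 5, "tx": 0, "ty": -3, "tz": 0, "ax": 0, "ay": 0, "az": 0},
  {"gripper": 5, "tx": 0, "ty": -3, "tz": 0, "ax": 0, "ay": 0, "az": 0},
  {"gripper": 5, "tx": 0, "ty": -3, "tz": 0, "ax": 0, "ay": 0, "az": 0},
  {"gripper": 5, "tx": 0, "ty": -3, "tz": 0, "ax": 0, "ay": 0, "az": 0},
  {"gripper": 5, "tx": 0, "ty": -3, "tz": 0, "ax": 0, "ay": 0, "az": 0},
  {"gripper": 5, "tx": 0, "ty": -3, "tz": 0, "ax": 0, "ay": 0, "az": 0},
  {"gripper": 5, "tx": 0, "ty": -3, "tz": 0, "ax": 0, "ay": 0, "az": 0},
  {"gripper": 5, "tx": 0, "ty": -3, "tz": 0, "ax": 0, "ay": 0, "az": 0},
])

```text
clock: 11.05
tcp_pos: [0.5198, 0.0052, 0.16]
orientation: [-1.57, 0.013, -0.013]
contact_force: [-2.9, -0.3, -1.1]
grip_width: 0.0111
```

Call:
jog_arm([
  {"gripper": 5, "tx": 0, "ty": 0, "tz": 0, "ax": 0, "ay": 0, "az": 0},
  {"gripper": 5, "tx": 0, "ty": 0, "tz": 0, "ax": 0, "ay": 0, "az": 0},
])

```text
clock: 11.25
tcp_pos: [0.52, 0.0053, 0.1599]
orientation: [-1.57, 0.013, -0.014]
contact_force: [-1.6, -0.1, -1.3]
grip_width: 0.0114
```

Run:
```python
from h import *
plan([.518,.006,.126],-1)
F=[]
for k in range(5):
    im=vision.grab_frame("scene")[:,:,::-1].copy(); F.append(get_obs()["contact_force"])
print(np.mean(F,0))
cv2.imwrite("pics/g7s.png",im)
cv2.imwrite("pics/g7.png",cv2.resize(im[150:240,265:385],(800,600),interpolation=2))
```

```text
yaw now -0.97 -> -1.00 turn [-0.0004  0.0005  0.0006] shift mm then [-2.  33.9  0.7]
tcp [0.52   0.0053 0.1599] tilt deg 0.04 F [-1.62 -0.09 -1.35] j7 -0.351 w 11.4 t 11.25
[-1.00406346  0.33476927  0.15395327]
```

View pics/g7.png

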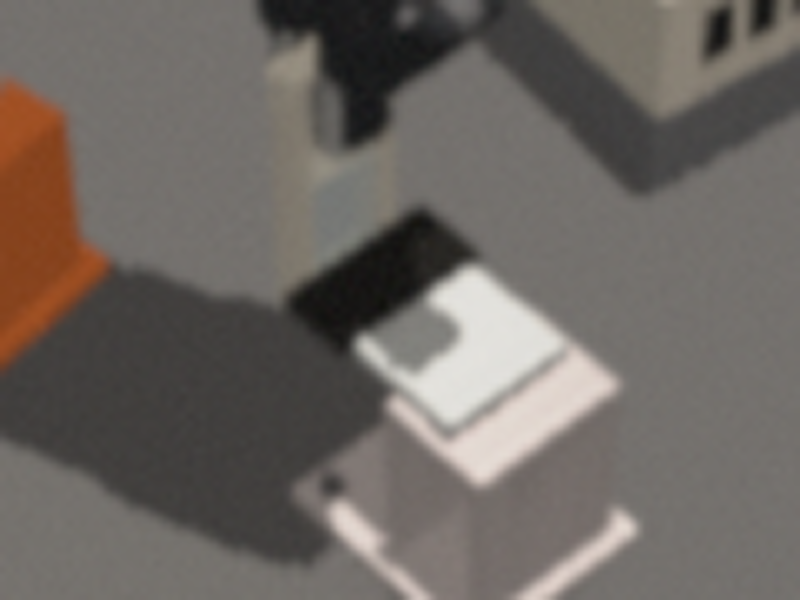

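Call:
jog_arm([
  {"gripper": 5, "tx": -5, "ty": 0, "tz": 0, "ax": 0, "ay": 0, "az": 0},
  {"gripper": 5, "tx": -15, "ty": 0, "tz": 0, "ax": 0, "ay": 0, "az": 0},
  {"gripper": 5, "tx": -20, "ty": 0, "tz": 0, "ax": 0, "ay": 0, "az": 0},
  {"gripper": 5, "tx": -15, "ty": 0, "tz": 0, "ax": 0, "ay": 0, "az": 0},
  {"gripper": 5, "tx": 0, "ty": 0, "tz": 0, "ax": 0, "ay": 0, "az": 0},
])

```text
clock: 12.0
tcp_pos: [0.463, 0.006, 0.1596]
orientation: [-1.571, 0.014, -0.012]
contact_force: [0.6, 0.4, -1.1]
grip_width: 0.0116
```

Call:
jog_arm([
  {"gripper": 5, "tx": 0, "ty": 0, "tz": 0, "ax": 0, "ay": 0.143, "az": 0},
  {"gripper": 5, "tx": 0, "ty": 0, "tz": 0, "ax": 0, "ay": 0.143, "az": 0},
  {"gripper": 5, "tx": 0, "ty": 0, "tz": 0, "ax": 0, "ay": 0.143, "az": 0},
  {"gripper": 5, "tx": 0, "ty": 0, "tz": 0, "ax": 0, "ay": 0.143, "az": 0},
  {"gripper": 5, "tx": 0, "ty": 0, "tz": 0, "ax": 0, "ay": 0.143, "az": 0},
  {"gripper": 5, "tx": 0, "ty": 0, "tz": 0, "ax": 0, "ay": 0.143, "az": 0},
  {"gripper": 5, "tx": 0, "ty": 0, "tz": 0, "ax": 0, "ay": 0.143, "az": 0},
  {"gripper": 5, "tx": 0, "ty": 0, "tz": 0, "ax": 0, "ay": 0.143, "az": 0},
  {"gripper": 5, "tx": 0, "ty": 0, "tz": 0, "ax": 0, "ay": 0.143, "az": 0},
  {"gripper": 5, "tx": 0, "ty": 0, "tz": 0, "ax": 0, "ay": 0.143, "az": 0},
  {"gripper": 5, "tx": 0, "ty": 0, "tz": 0, "ax": 0, "ay": 0.141, "az": 0},
  {"gripper": 5, "tx": 0, "ty": 0, "tz": 0, "ax": 0, "ay": 0, "az": 0},
])

```text
clock: 13.2
tcp_pos: [0.4658, 0.0063, 0.1599]
orientation: [-1.199, 1.222, -1.223]
contact_force: [0.5, 0.8, -0.5]
grip_width: 0.0112
```

Run:
```python
from h import *
plan([.48,.006,.126],-91)
im=vision.grab_frame("scene")[:,:,::-1].copy()
cv2.imwrite("pics/g8.png",cv2.resize(im[130:240,245:391],(800,600),interpolation=2))
```

```text
yaw now -91.04 -> -91.00 turn [-0.0014 -0.0006 -0.0004] shift mm then [ 0.1 33.9 14.2]
tcp [0.4658 0.0063 0.1599] tilt deg 0.08 F [ 0.54  0.77 -0.53] j7 -1.811 w 11.2 t 13.2
```

View pics/g8.png

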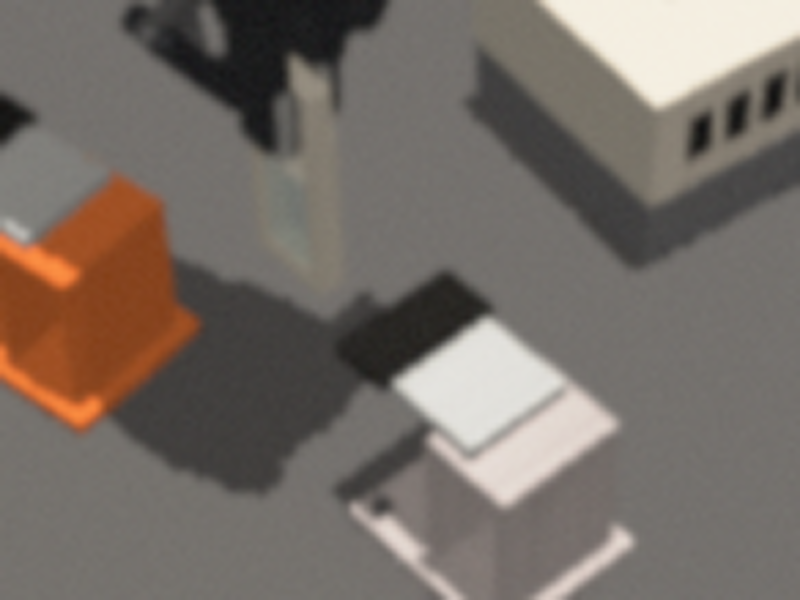

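Call:
jog_arm([
  {"gripper": 5, "tx": 0, "ty": 12, "tz": 0, "ax": 0, "ay": 0, "az": 0},
  {"gripper": 5, "tx": 0, "ty": 15, "tz": 5, "ax": 0, "ay": 0, "az": 0},
  {"gripper": 5, "tx": 0, "ty": 7, "tz": 10, "ax": 0, "ay": 0, "az": 0},
  {"gripper": 5, "tx": 0, "ty": 0, "tz": 7, "ax": 0, "ay": 0, "az": 0},
  {"gripper": 5, "tx": 0, "ty": 0, "tz": 6, "ax": 0, "ay": 0, "az": 0},
  {"gripper": 5, "tx": 0, "ty": 0, "tz": 3, "ax": 0, "ay": 0, "az": 0},
  {"gripper": 5, "tx": 0, "ty": 0, "tz": 2, "ax": 0, "ay": 0, "az": 0},
  {"gripper": 5, "tx": 0, "ty": 0, "tz": 2, "ax": 0, "ay": 0, "az": 0},
  {"gripper": 5, "tx": 0, "ty": 0, "tz": 2, "ax": 0, "ay": 0, "az": 0},
  {"gripper": 5, "tx": 0, "ty": 0, "tz": 2, "ax": 0, "ay": 0, "az": 0},
  {"gripper": 5, "tx": 0, "ty": 0, "tz": 2, "ax": 0, "ay": 0, "az": 0},
  {"gripper": 5, "tx": 0, "ty": 0, "tz": 0, "ax": 0, "ay": 0, "az": 0},
])

```text
clock: 14.45
tcp_pos: [0.5057, 0.0054, 0.1257]
orientation: [-1.201, 1.222, -1.221]
contact_force: [-1.4, -0.1, -1.6]
grip_width: 0.0114
```

Run:
```python
from h import *
plan([.5065,.006,.126],-91)
F=[]
for k in range(8):
    im=vision.grab_frame("scene")[:,:,::-1].copy(); F.append(get_obs()["contact_force"])
print(np.mean(F,0),np.std(F,0));plan([.5065,.006,.126],-91)
cv2.imwrite("pics/g9.png",cv2.resize(im[150:240,265:385],(800,600),interpolation=2))
```

```text
yaw now -90.99 -> -91.00 turn [ 0.0004  0.0002 -0.0003] shift mm then [-0.6 -0.3  0.8]
tcp [0.5057 0.0054 0.1257] tilt deg 0.03 F [-1.42 -0.08 -1.62] j7 -1.82 w 11.4 t 14.45
[-1.1100898  -0.15345878 -0.54721461] [0.63343609 0.20103113 0.21741085]
yaw now -90.99 -> -91.00 turn [ 0.0002  0.0002 -0.0004] shift mm then [-0.6 -0.4  0.9]
tcp [0.5056 0.0055 0.1256] tilt deg 0.03 F [-1.79 -0.23 -0.41] j7 -1.82 w 11.1 t 14.85
```

View pics/g9.png

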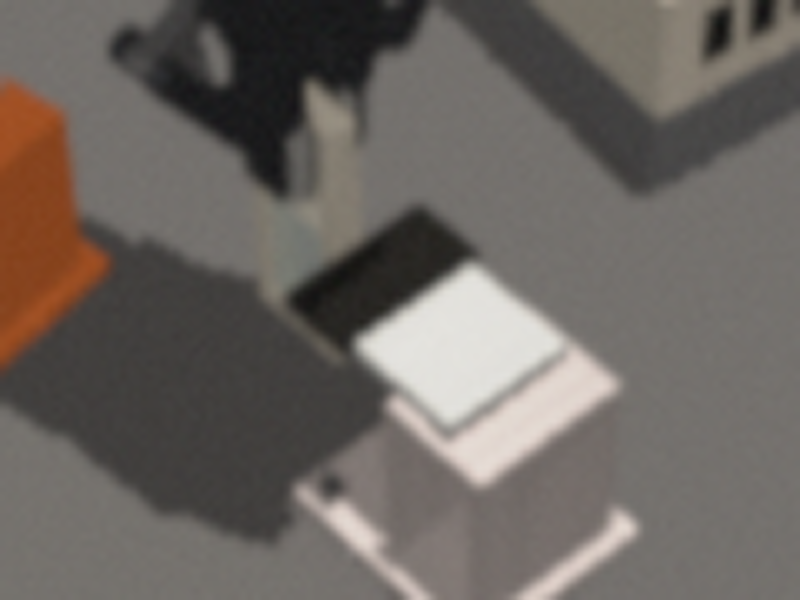

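The blade shows the same push-back as before. I'll press 1 mm more and draw up.

Call:
jog_arm([
  {"gripper": 5, "tx": 0, "ty": 0, "tz": 1, "ax": 0, "ay": 0, "az": 0},
  {"gripper": 5, "tx": 0, "ty": -3, "tz": 0, "ax": 0, "ay": 0, "az": 0},
  {"gripper": 5, "tx": 0, "ty": -3, "tz": 0, "ax": 0, "ay": 0, "az": 0},
  {"gripper": 5, "tx": 0, "ty": -3, "tz": 0, "ax": 0, "ay": 0, "az": 0},
  {"gripper": 5, "tx": 0, "ty": -3, "tz": 0, "ax": 0, "ay": 0, "az": 0},
  {"gripper": 5, "tx": 0, "ty": -3, "tz": 0, "ax": 0, "ay": 0, "az": 0},
  {"gripper": 5, "tx": 0, "ty": -3, "tz": 0, "ax": 0, "ay": 0, "az": 0},
  {"gripper": 5, "tx": 0, "ty": -3, "tz": 0, "ax": 0, "ay": 0, "az": 0},
  {"gripper": 5, "tx": 0, "ty": -3, "tz": 0, "ax": 0, "ay": 0, "az": 0},
  {"gripper": 5, "tx": 0, "ty": -3, "tz": 0, "ax": 0, "ay": 0, "az": 0},
  {"gripper": 5, "tx": 0, "ty": -3, "tz": 0, "ax": 0, "ay": 0, "az": 0},
  {"gripper": 5, "tx": 0, "ty": -3, "tz": 0, "ax": 0, "ay": 0, "az": 0},
])

```text
clock: 16.05
tcp_pos: [0.5068, 0.0055, 0.1589]
orientation: [-1.201, 1.222, -1.222]
contact_force: [-2.0, 0.9, -2.5]
grip_width: 0.0116
```

Call:
jog_arm([
  {"gripper": 5, "tx": 0, "ty": 0, "tz": 0, "ax": 0, "ay": 0, "az": 0},
  {"gripper": 5, "tx": 0, "ty": 0, "tz": 0, "ax": 0, "ay": 0, "az": 0},
])

```text
clock: 16.25
tcp_pos: [0.507, 0.0055, 0.1589]
orientation: [-1.2, 1.222, -1.222]
contact_force: [-1.1, 0.9, 0.0]
grip_width: 0.0113
```

Run:
```python
from h import *
F=[]
for k in range(5):
    im=vision.grab_frame("scene")[:,:,::-1].copy(); F.append(get_obs()["contact_force"])
print(np.mean(F,0));plan([.5065,.006,.126],-91)
cv2.imwrite("pics/g10.png",cv2.resize(im[150:240,265:385],(800,600),interpolation=2))
```

```text
[-1.711063    0.20110786  0.02890926]
yaw now -90.98 -> -91.00 turn [-0.0001  0.0003 -0.0005] shift mm then [-0.5 32.7 -0.3]
tcp [0.5068 0.0055 0.1587] tilt deg 0.03 F [-1.3  -0.22  0.98] j7 -1.804 w 11.2 t 16.5
```

View pics/g10.png

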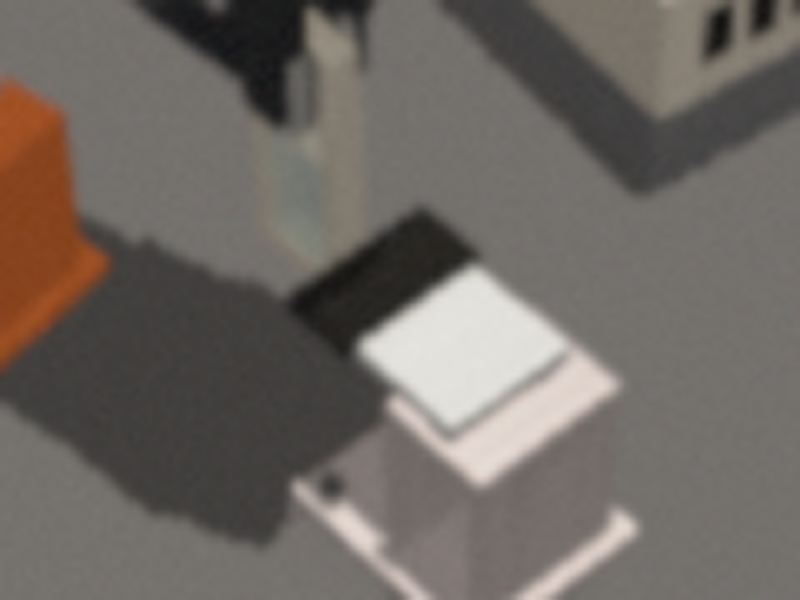

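Call:
jog_arm([
  {"gripper": 5, "tx": 0, "ty": 0, "tz": -10, "ax": 0, "ay": 0, "az": 0},
  {"gripper": 5, "tx": 0, "ty": 0, "tz": -20, "ax": 0, "ay": 0, "az": 0},
  {"gripper": 5, "tx": 0, "ty": -15, "tz": -10, "ax": 0, "ay": 0, "az": 0},
  {"gripper": 5, "tx": 0, "ty": -20, "tz": 0, "ax": 0, "ay": 0, "az": 0},
  {"gripper": 5, "tx": 0, "ty": -20, "tz": 0, "ax": 0, "ay": 0, "az": 0},
  {"gripper": 5, "tx": 0, "ty": -5, "tz": 0, "ax": 0, "ay": 0, "az": 0},
])

```text
clock: 17.1
tcp_pos: [0.4678, 0.0063, 0.2207]
orientation: [-1.197, 1.219, -1.224]
contact_force: [1.3, 0.2, -0.3]
grip_width: 0.0114
```

Call:
jog_arm([
  {"gripper": 5, "tx": 0, "ty": 0, "tz": 0, "ax": 0, "ay": -0.133, "az": 0},
  {"gripper": 5, "tx": 0, "ty": 0, "tz": 0, "ax": 0, "ay": -0.133, "az": 0},
  {"gripper": 5, "tx": 0, "ty": 0, "tz": 0, "ax": 0, "ay": -0.133, "az": 0},
  {"gripper": 5, "tx": 0, "ty": 0, "tz": 0, "ax": 0, "ay": -0.133, "az": 0},
  {"gripper": 5, "tx": 0, "ty": 0, "tz": 0, "ax": 0, "ay": -0.133, "az": 0},
  {"gripper": 5, "tx": 0, "ty": 0, "tz": 0, "ax": 0, "ay": -0.133, "az": 0},
  {"gripper": 5, "tx": 0, "ty": 0, "tz": 0, "ax": 0, "ay": -0.133, "az": 0},
  {"gripper": 5, "tx": 0, "ty": 0, "tz": 0, "ax": 0, "ay": -0.133, "az": 0},
  {"gripper": 5, "tx": 0, "ty": 0, "tz": 0, "ax": 0, "ay": -0.133, "az": 0},
  {"gripper": 5, "tx": 0, "ty": 0, "tz": 0, "ax": 0, "ay": -0.133, "az": 0},
  {"gripper": 5, "tx": 0, "ty": 0, "tz": 0, "ax": 0, "ay": -0.129, "az": 0},
  {"gripper": 5, "tx": 0, "ty": 0, "tz": 0, "ax": 0, "ay": 0, "az": 0},
])

```text
clock: 18.3
tcp_pos: [0.4664, 0.006, 0.218]
orientation: [-1.568, 0.101, -0.1]
contact_force: [0.5, -0.8, -1.4]
grip_width: 0.0112
```

Run:
```python
from h import *
plan([.4657,.238,.216],-7.4)
```

```text
yaw now -7.34 -> -7.40 turn [-0.0005  0.0011 -0.0006] shift mm then [-30.5   2.  230. ]
tcp [0.4664 0.006  0.218 ] tilt deg 0.04 F [ 0.47 -0.82 -1.39] j7 -0.364 w 11.2 t 18.3
```

Call:
jog_arm([
  {"gripper": 5, "tx": -2, "ty": 0, "tz": 12, "ax": 0, "ay": 0.001, "az": 0},
  {"gripper": 5, "tx": -4, "ty": 0, "tz": 30, "ax": 0, "ay": 0, "az": 0},
  {"gripper": 5, "tx": -4, "ty": 0, "tz": 30, "ax": 0, "ay": 0, "az": 0},
  {"gripper": 5, "tx": -4, "ty": 0, "tz": 30, "ax": 0, "ay": 0, "az": 0},
  {"gripper": 5, "tx": -4, "ty": 0, "tz": 30, "ax": 0, "ay": 0, "az": 0},
  {"gripper": 5, "tx": -4, "ty": 0, "tz": 30, "ax": 0, "ay": 0, "az": 0},
  {"gripper": 5, "tx": -4, "ty": 0, "tz": 30, "ax": 0, "ay": 0, "az": 0},
  {"gripper": 5, "tx": -2.5, "ty": 0, "tz": 25, "ax": 0, "ay": 0, "az": 0},
  {"gripper": 5, "tx": -2, "ty": 2, "tz": 13, "ax": 0, "ay": 0, "az": 0},
  {"gripper": 5, "tx": 0, "ty": 0, "tz": 0, "ax": 0, "ay": 0, "az": 0},
  {"gripper": 5, "tx": 0, "ty": 0, "tz": 0, "ax": 0, "ay": 0, "az": 0},
])

```text
clock: 19.4
tcp_pos: [0.4661, 0.2372, 0.2163]
orientation: [-1.569, 0.104, -0.102]
contact_force: [-0.0, -0.4, -1.4]
grip_width: 0.0116
```

Run:
```python
from h import *
plan([.4657,.238,.2],-7.4)
ims=[vision.grab_frame(n)[:,:,::-1].copy() for n in("scene","top")]
cv2.imwrite("pics/r1s.png",ims[0]);cv2.imwrite("pics/r1t.png",ims[1])
cv2.imwrite("pics/r1.png",np.hstack([cv2.resize(ims[0][60:180,320:420],(500,600),interpolation=2),cv2.resize(ims[1][170:290,170:230],(300,600),interpolation=2)]))
```

```text
yaw now -7.51 -> -7.40 turn [ 0.0007 -0.002  -0.0006] shift mm then [-0.5 16.3  0.7]
tcp [0.4661 0.2372 0.2163] tilt deg 0.06 F [-0.04 -0.36 -1.38] j7 -0.889 w 11.6 t 19.4
```

View pics/r1.png

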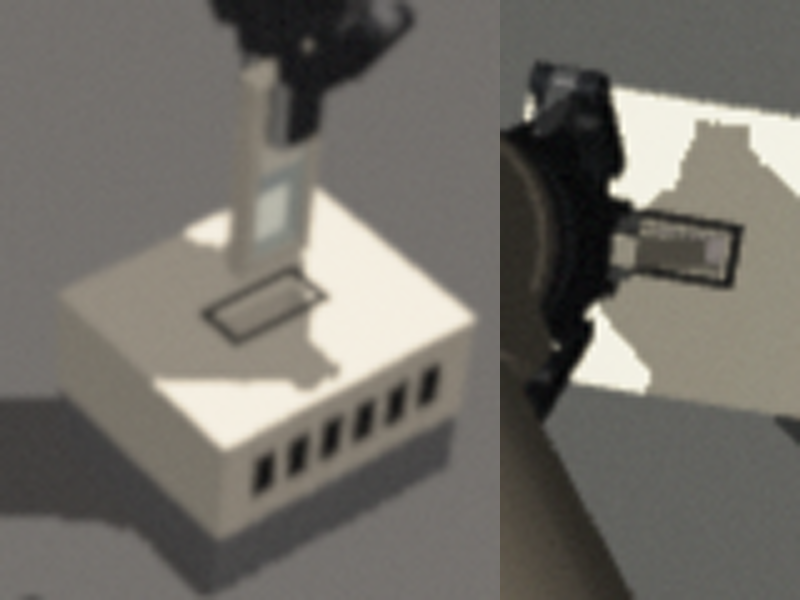

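The cassette hangs above the slot, with its bottom edge in the scene picture just behind the outline. I'll lower it to about 6 mm above the mouth to compare the two at nearly the same height.

Call:
jog_arm([
  {"gripper": 5, "tx": 0, "ty": 8, "tz": 0, "ax": 0, "ay": -0.002, "az": 0},
  {"gripper": 5, "tx": 0, "ty": 8, "tz": 0, "ax": 0, "ay": 0, "az": 0},
  {"gripper": 5, "tx": 0, "ty": 8, "tz": 0, "ax": 0, "ay": 0, "az": 0},
  {"gripper": 5, "tx": 0, "ty": 0, "tz": 0, "ax": 0, "ay": 0, "az": 0},
  {"gripper": 5, "tx": 0, "ty": 0, "tz": 0, "ax": 0, "ay": 0, "az": 0},
])

```text
clock: 20.0
tcp_pos: [0.4662, 0.238, 0.1924]
orientation: [-1.568, 0.101, -0.1]
contact_force: [0.3, -0.8, 0.5]
grip_width: 0.0111
```

Run:
```python
from h import *
plan([.4657,.238,.2],-7.4)
f=np.mean([vision.grab_frame("scene")[:,:,::-1].astype(float) for _ in range(4)],0)
im=f.astype(np.uint8).copy();cv2.imwrite("pics/r2s.png",im)
cv2.imwrite("pics/r2.png",cv2.resize(im[90:140,345:405],(720,600),interpolation=cv2.INTER_CUBIC))
o=get_obs();p=o["tcp_pos"];a=np.radians(-7.4);x=np.array([np.cos(a),np.sin(a),0]);y=np.array([-x[1],x[0],0])
for z in(p[2]-.086,):
  for sx,sy in((1,1),(1,-1),(-1,-1)):
    q=p+x*.006*sx+y*.02*sy;q[2]=z;uv=proj("scene",q)[0];print(sx,sy,uv.round(2),((uv-[345,90])*12).round(0))
```

```text
yaw now -7.34 -> -7.40 turn [-0.0001  0.0011 -0.0008] shift mm then [-0.5 -7.6 -0.1]
tcp [0.4662 0.238  0.1924] tilt deg 0.04 F [ 0.27 -0.82  0.5 ] j7 -0.906 w 11.1 t 20.0
1 1 [381.12 116.12] [433. 313.]
1 -1 [367.89 122.77] [275. 393.]
-1 -1 [364.72 120.  ] [237. 360.]
```

View pics/r2.png

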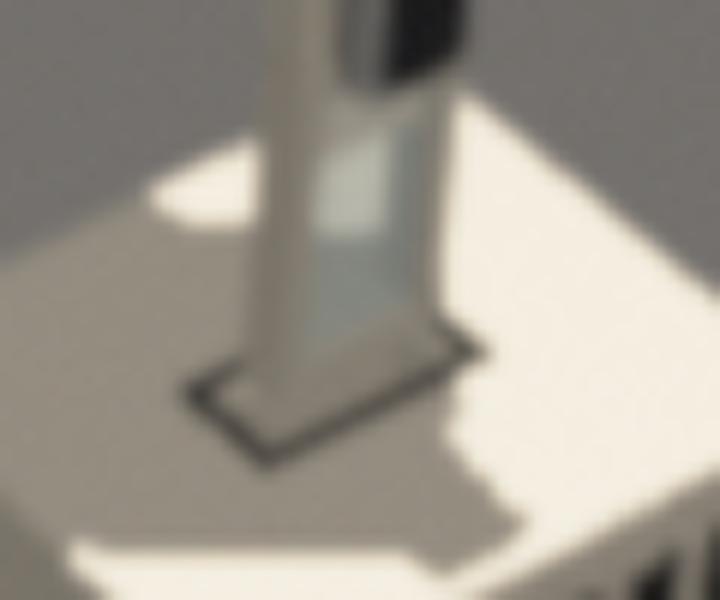

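Call:
jog_arm([
  {"gripper": 5, "tx": 0, "ty": 2, "tz": 0, "ax": 0, "ay": 0, "az": 0},
  {"gripper": 5, "tx": 0, "ty": 2, "tz": 0, "ax": 0, "ay": 0, "az": 0},
  {"gripper": 5, "tx": 0, "ty": 2, "tz": 0, "ax": 0, "ay": 0, "az": 0},
  {"gripper": 5, "tx": 0, "ty": 1, "tz": 0, "ax": 0, "ay": 0, "az": 0},
  {"gripper": 5, "tx": 0, "ty": 1, "tz": 0, "ax": 0, "ay": 0, "az": 0},
  {"gripper": 5, "tx": 0, "ty": 0, "tz": 0, "ax": 0, "ay": 0, "az": 0},
])

```text
clock: 20.8
tcp_pos: [0.4663, 0.2381, 0.1846]
orientation: [-1.568, 0.101, -0.1]
contact_force: [-0.1, -0.5, -0.4]
grip_width: 0.0115
```

Call:
jog_arm([
  {"gripper": 5, "tx": 0, "ty": 1, "tz": 0, "ax": 0, "ay": 0, "az": 0},
  {"gripper": 5, "tx": 0, "ty": 1, "tz": 0, "ax": 0, "ay": 0, "az": 0},
  {"gripper": 5, "tx": 0, "ty": 0, "tz": 0, "ax": 0, "ay": 0, "az": 0},
])

```text
clock: 21.1
tcp_pos: [0.4663, 0.2381, 0.1827]
orientation: [-1.568, 0.101, -0.1]
contact_force: [-0.4, 0.9, -0.3]
grip_width: 0.0113
```

Call:
jog_arm([
  {"gripper": 5, "tx": 0, "ty": 1, "tz": 0, "ax": 0, "ay": 0, "az": 0},
  {"gripper": 5, "tx": 0, "ty": 1, "tz": 0, "ax": 0, "ay": 0, "az": 0},
  {"gripper": 5, "tx": 0, "ty": 0, "tz": 0, "ax": 0, "ay": 0, "az": 0},
])

```text
clock: 21.4
tcp_pos: [0.4663, 0.2381, 0.1806]
orientation: [-1.568, 0.101, -0.1]
contact_force: [0.2, 0.2, -0.7]
grip_width: 0.0111
```

It is 5 mm into the slot with no force, so I'll continue down.

Call:
jog_arm([
  {"gripper": 5, "tx": 0, "ty": 2, "tz": 0, "ax": 0, "ay": 0, "az": 0},
  {"gripper": 5, "tx": 0, "ty": 2, "tz": 0, "ax": 0, "ay": 0, "az": 0},
  {"gripper": 5, "tx": 0, "ty": 2, "tz": 0, "ax": 0, "ay": 0, "az": 0},
  {"gripper": 5, "tx": 0, "ty": 2, "tz": 0, "ax": 0, "ay": 0, "az": 0},
  {"gripper": 5, "tx": 0, "ty": 0, "tz": 0, "ax": 0, "ay": 0, "az": 0},
])

```text
clock: 21.9
tcp_pos: [0.4662, 0.238, 0.1724]
orientation: [-1.568, 0.101, -0.1]
contact_force: [-0.0, -0.5, -1.3]
grip_width: 0.0111
```

Call:
jog_arm([
  {"gripper": 5, "tx": 0, "ty": 2, "tz": 0, "ax": 0, "ay": 0, "az": 0},
  {"gripper": 5, "tx": 0, "ty": 2, "tz": 0, "ax": 0, "ay": 0, "az": 0},
  {"gripper": 5, "tx": 0, "ty": 2, "tz": 0, "ax": 0, "ay": 0, "az": 0},
  {"gripper": 5, "tx": 0, "ty": 2, "tz": 0, "ax": 0, "ay": 0, "az": 0},
  {"gripper": 5, "tx": 0, "ty": 2, "tz": 0, "ax": 0, "ay": 0, "az": 0},
  {"gripper": 5, "tx": 0, "ty": 2, "tz": 0, "ax": 0, "ay": 0, "az": 0},
  {"gripper": 5, "tx": 0, "ty": 2, "tz": 0, "ax": 0, "ay": 0, "az": 0},
  {"gripper": 5, "tx": 0, "ty": 0, "tz": 0, "ax": 0, "ay": 0, "az": 0},
])

```text
clock: 22.7
tcp_pos: [0.4662, 0.238, 0.1585]
orientation: [-1.568, 0.101, -0.1]
contact_force: [-0.3, -0.3, -0.2]
grip_width: 0.0113
```

Call:
jog_arm([
  {"gripper": 5, "tx": 0, "ty": 1, "tz": 0, "ax": 0, "ay": 0, "az": 0},
  {"gripper": 5, "tx": 0, "ty": 1, "tz": 0, "ax": 0, "ay": 0, "az": 0},
  {"gripper": 5, "tx": 0, "ty": 1, "tz": 0, "ax": 0, "ay": 0, "az": 0},
  {"gripper": 5, "tx": 0, "ty": 1, "tz": 0, "ax": 0, "ay": 0, "az": 0},
  {"gripper": 5, "tx": 0, "ty": 1, "tz": 0, "ax": 0, "ay": 0, "az": 0},
  {"gripper": 5, "tx": 0, "ty": 1, "tz": 0, "ax": 0, "ay": 0, "az": 0},
  {"gripper": 5, "tx": 0, "ty": 1, "tz": 0, "ax": 0, "ay": 0, "az": 0},
  {"gripper": 5, "tx": 0, "ty": 1, "tz": 0, "ax": 0, "ay": 0, "az": 0},
  {"gripper": 5, "tx": 0, "ty": 0, "tz": 0, "ax": 0, "ay": 0, "az": 0},
  {"gripper": 5, "tx": 0, "ty": 0, "tz": 0, "ax": 0, "ay": 0, "az": 0},
])

```text
clock: 23.7
tcp_pos: [0.4664, 0.2382, 0.151]
orientation: [-1.568, 0.1, -0.101]
contact_force: [-0.8, -0.1, 2.5]
grip_width: 0.0113
```

The plate is met right where expected (TCP z ≈ 0.151). I'll press about 13.5 mm further, gently.

Call:
jog_arm([
  {"gripper": 5, "tx": 0, "ty": 1, "tz": 0, "ax": 0, "ay": 0, "az": 0},
  {"gripper": 5, "tx": 0, "ty": 1, "tz": 0, "ax": 0, "ay": 0, "az": 0},
  {"gripper": 5, "tx": 0, "ty": 1, "tz": 0, "ax": 0, "ay": 0, "az": 0},
  {"gripper": 5, "tx": 0, "ty": 1, "tz": 0, "ax": 0, "ay": 0, "az": 0},
  {"gripper": 5, "tx": 0, "ty": 1, "tz": 0, "ax": 0, "ay": 0, "az": 0},
  {"gripper": 5, "tx": 0, "ty": 1, "tz": 0, "ax": 0, "ay": 0, "az": 0},
  {"gripper": 5, "tx": 0, "ty": 0, "tz": 0, "ax": 0, "ay": 0, "az": 0},
  {"gripper": 5, "tx": 0, "ty": 0, "tz": 0, "ax": 0, "ay": 0, "az": 0},
])

```text
clock: 24.5
tcp_pos: [0.4664, 0.2382, 0.1449]
orientation: [-1.568, 0.1, -0.101]
contact_force: [-1.2, -1.0, 4.1]
grip_width: 0.0114
```

Call:
jog_arm([
  {"gripper": 5, "tx": 0, "ty": 1, "tz": 0, "ax": 0, "ay": 0, "az": 0},
  {"gripper": 5, "tx": 0, "ty": 1, "tz": 0, "ax": 0, "ay": 0, "az": 0},
  {"gripper": 5, "tx": 0, "ty": 1, "tz": 0, "ax": 0, "ay": 0, "az": 0},
  {"gripper": 5, "tx": 0, "ty": 1, "tz": 0, "ax": 0, "ay": 0, "az": 0},
  {"gripper": 5, "tx": 0, "ty": 1, "tz": 0, "ax": 0, "ay": 0, "az": 0},
  {"gripper": 5, "tx": 0, "ty": 1, "tz": 0, "ax": 0, "ay": 0, "az": 0},
  {"gripper": 5, "tx": 0, "ty": 1, "tz": 0, "ax": 0, "ay": 0, "az": 0},
  {"gripper": 5, "tx": 0, "ty": 0.5, "tz": 0, "ax": 0, "ay": 0, "az": 0},
  {"gripper": 5, "tx": 0, "ty": 0, "tz": 0, "ax": 0, "ay": 0, "az": 0},
  {"gripper": 5, "tx": 0, "ty": 0, "tz": 0, "ax": 0, "ay": 0, "az": 0},
])

```text
clock: 25.5
tcp_pos: [0.4664, 0.2382, 0.1373]
orientation: [-1.568, 0.1, -0.101]
contact_force: [-1.9, 0.1, 5.1]
grip_width: 0.0115
```

Run:
```python
from h import *
F=[];f=[]
for k in range(8):
    f.append(vision.grab_frame("scene")[:,:,::-1].astype(float)); F.append(get_obs()["contact_force"])
print(np.mean(F,0));plan([.4657,.238,.138],-7.4)
im=np.mean(f,0).astype(np.uint8).copy()
cv2.imwrite("pics/r3s.png",im)
cv2.imwrite("pics/r3.png",cv2.resize(im[80:140,345:405],(600,600),interpolation=cv2.INTER_CUBIC))
```

```text
[-1.00239409 -0.53190619  5.43681097]
yaw now -7.33 -> -7.40 turn [-0.0005  0.0012  0.0002] shift mm then [-0.7 -0.6 -0.3]
tcp [0.4664 0.2382 0.1374] tilt deg 0.03 F [-1.39 -1.05  5.65] j7 -0.956 w 11.1 t 25.9
```

View pics/r3.png

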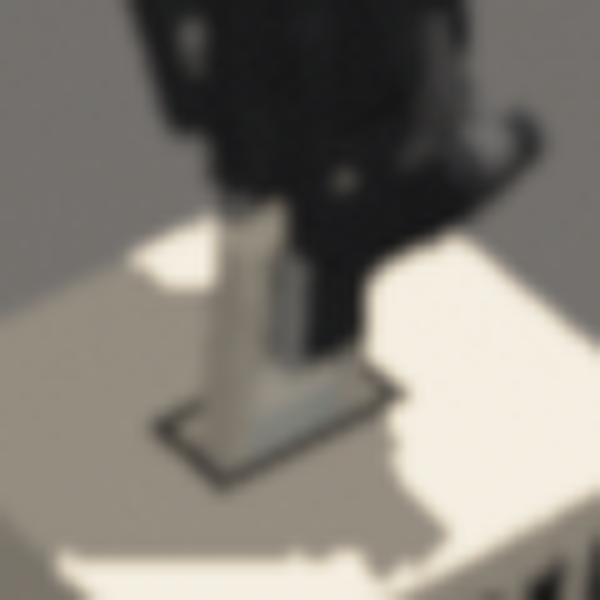

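View pics/r3s.png

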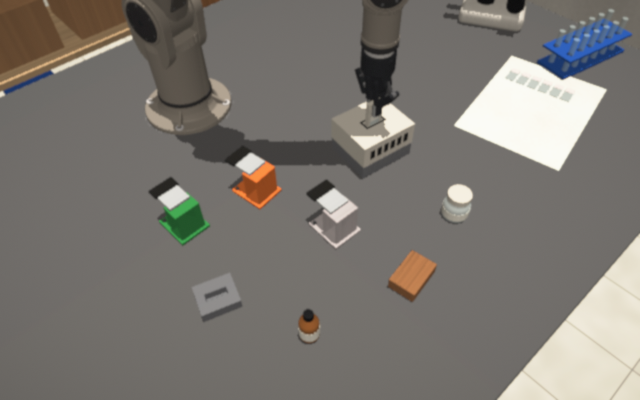

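Fz is 5.4 N against roughly -1 N in air, about 6.4 N of spring force, which puts the plate near 12 to 13 mm. That agrees with the kinematics (about 13.6 mm). The cassette is upright in the slot and the bystanders are where they were, so I'm handing in.

```bash
python3 -c "
from bench import ticket
print(ticket.hand_in())"
```

```text
the job is handed in; nothing more can be done
None
```

I wiped a broad and then a narrow side of the cassette on the steel wiper, then pressed it down in the reader and handed the job in still gripping it. The hand-in reports no verdict, so the points below are my own readings.

- **Wipes:** the blade visibly moved back both times, with an average push of about 1.0–1.1 N (broad side) and 1.1–1.7 N (narrow side), or 4–7 mm of give. By arm position, the blade went from about 50 mm to about 16 mm above the underside each time.
- **Reader:** the cassette entered the slot with no measurable force and met the plate at the expected height. I then pressed it down about 13.6 mm further, by arm position. The net force of about 6.4 N suggests 12–13 mm, still well past the 9 mm needed.
- **Pose and bystanders:** in the last readings the tool's tilt was 0.03° and its yaw was within 0.1° of the reader's. In the last scene picture the jar, slide box and dropper bottle looked unmoved.
- **Disagreements:** the two cameras placed the slot about 2–3 mm apart and I used the average, which fitted. Single force readings were noisy (about 0.5 N), so I relied on averages. The last readings also showed about 1 N sideways, probably light contact with the well wall.

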